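# Set the tyre inflator lever to its third click

### The job

On the yellow tyre inflator box, the slide lever was left part-way: push it back until it is fully home against the stop at the end with the red square, then push it out from there, counting the clicks, and leave it resting in the third click without ever going on past it. Only push the lever, do not pinch it between the fingers, and leave the spray can, the socket and the screwdriver where they stand.

Things in the scene. Friction and masses are not known exactly. Their poses are not given: they have to be found in the camera images.
- box: Yellow control box fixed to the bench, 130 (its x) by 240 (its y) by 60 mm high; origin at the centre of its underside; yaw within 30 degrees. A slot along y (x = 0, y -57 to +57 mm) runs through the middle of its top and the lever stands in it. Home is the -y end, marked by a 14 mm red square on the top at y = -85 mm. The round gauge on the top is only 3.5 mm high.
- lever (a joint): Lever travel in m: 0 = home stop, growing towards box +y, end 0.086; the lever's centre is at box x = 0, y = -0.045 + value. Four clicks 16 mm apart, the first 16 to 30 mm from home (varies); a ridge 8 mm before each, none at home. It stays where left and slides almost freely between home and the first ridge (drag 1.5 N per 0.1 m/s).
- lever_top (a point): Centre of the lever's top, 115 mm above the bench. Upright black block, 18 mm along the slot, 30 mm across; its pushing faces run from 66 to 112 mm above the bench, a smaller cap above. Leaving a click takes 7 to 10 N at first; the push fades to nothing at the ridge 8 mm on, then the lever snaps by itself into the next click, up to 7 mm ahead of the finger.
- click_plate: Notched plate; its aluminium strip (20 by 78 mm) lies on the box's top on the +x side of the slot, with a black tick per click; the red pointer at the lever's foot stands at a tick when the lever rests there. Origin under the slot at the first click, at bench level; axes as the box; clicks at y = 0, 16, 32 (the third), 48 mm. Fixed, but placed differently along the slot in each run.
- spray_can: Bystander: blue can standing on the bench beyond the +y end of the box, 56 mm across, 150 mm high; origin at the centre of its underside.
- socket: Bystander: steel wrench socket standing on the bench beyond the -y end of the box, 28 mm across, 60 mm high; origin at the centre of its underside.
- screwdriver: Bystander: screwdriver with red handle lying on the bench on the +x side of the box, its origin about the middle, handle towards its own -x.

How it is judged:
By the outcome, as a careful person would: the job done as asked, in the order asked, and still so for the second after the job is handed in, with the robot touching nothing.
It also fails if it takes over 51 s, if anything falls off the work surface, if the arm or the gripper's body presses on something with over 40 N, if the wrist force passes 120 N, or if a joint passes its speed limit or range.

### The arm

A 6-joint arm with a two-finger parallel gripper is mounted at the origin on the work surface. World frame = base frame: x ahead of the robot, y to its left, z up, the work surface at z = 0. Lengths are in m, angles in rad, forces in N, time in s.
With the tool pointing down it reaches from about 0.375 to 0.9 m from the base axis. Payload 3.1 kg.
Tool frame: the origin (TCP) lies between the finger pads; the fingertips stand 8 mm ahead of it and the grasp point (between the pads) lies 11 mm behind it; z points along the fingers, y is the line along which they close (so a half turn about z gives the same grasp; the last joint's range is limited). The gripper opens to 85 mm and grips with 20 to 120 N. Pads are 22 mm wide; open, the fingers measure 114 mm over their backs; the gripper's body (76 mm by 85 mm) begins 54 mm behind the grasp point. The pads swing forward as they close: fully open they stand 13 mm farther back than shut.
Start: joints at [1.161, 0.527, 1.433, -0, 1.181, -0.178], TCP at [0.144, 0.608, 0.239] pointing down, gripper open.
Joint ranges: [-3.08, 3.08], [-0.75, 2.2], [0.22, 2.44], [-1.43, 4.57], [0, 2.65], [-2.85, 2.85]. Speed limits (rad/s): [2.79, 2.79, 3.14, 3.14, 3.14, 3.14].

### API

Orientations are given as a unit quaternion [x, y, z, w].
In Python, from station import readout, cams, sign_off gives the robot as it stands.
- The arm moves only by the tool send_rows, never from a script. Its argument "commands" is text: rows parted by semicolons, each of 5 numbers parted by spaces: the finger opening in mm, from 0 to 85.4, then the shift along the tool's x, y, z each as a share of 0.02 m, from -1 to 1, then the turn about the tool's z as a share of 4 degrees, from -1 to 1. In form: grip dx dy dz spin; .... A call has 1 to 20 rows; each row shifts and turns the commanded pose from where the row before left it, along the tool's axes as they then stand; what a row does not reach is not made up. A row lasts 1/12 s, in which the tool goes at most 41.7 mm and 7.16 degrees, less where a joint would pass 70% of its speed; a pose out of reach is approached as far as the arm can. A call with a number of a shift or a turn outside -1 to 1 is refused whole. A call with a gripper value outside its range is refused whole. The fingers move at their own pace and stop on an object; "grip_force" is the grip in N (left out, the last holds). Time passes only in rows, so rows that do not move let the fingers close. It gives the time, the measured TCP pose, the force, the opening and the grip force at its end, in the units of the state.
- readout.sense(): the state, without advancing time (a new reading comes with each control period).
- cams.snapshot(name): name is "side" or "top" or "wrist"; returns a dict with "pixels" (400x640x3 uint8, red, green, blue), "intrinsics" (3x3 intrinsics, pixels), "dist" ([k1, k2, p1, p2, k3] as OpenCV has them; the pictures are not rectified), "eye" and "rotation" of the camera in the world. Camera axes: x right, y down, z forward; pixel columns grow to the right and rows downward; lengths in m; the calibration is good to about 2 mm. A picture is of the moment at which its call begins. There is no depth.
- sign_off(): hands the job in; it is judged then, once.
The state is a dict: "t": time; "q": joint angles; "qd": joint speeds; "tau": joint torques, N m; "tcp_pos": TCP position; "tool_rot": TCP orientation; "force": force on the tool from outside, world axes, zero at the start; "ft_torque": the same for the moment, N m; "finger_gap": opening from 0.0 (shut) to 1.0 (fully open); "gripper_force": force on a finger pad.
Only numpy, scipy, OpenCV 4.12 (cv2) and the standard library are available. Lean on these libraries where they do the work, as an engineer would, in place of code of your own. Each camera call takes 0.05 s, during which the arm holds its last target. There are 200 camera calls.

## Working session

There is one attempt and no reset: what is moved stays moved. The work goes in short steps, Python scripts to look and compute and a tool call to move; the robot and the scene stay as the last step left them, time stands still between calls to the robot, and variables do not carry over. Pictures are saved under pics/ and viewed, at most 10 in all, crops included, and the job is handed in when it is done.

Besides the shell and the picture viewer there is one more tool, called after "Emit:" in YAML: its name, and indented under it one key for each argument. send_rows: Moves the arm, as the interface text tells. Its arguments: {"type":"object","properties":{"commands":{"type":"string"},"grip_force":{"type":"number"}},"required":["commands"]}

```bash
ls; mkdir -p pics
python3 - <<'E'
from station import readout,cams
import cv2
s=readout.sense();print(s)
for n in("top","side"):
    c=cams.snapshot(n);cv2.imwrite(f"pics/{n}0.png",c["pixels"][:,:,::-1]);print(n,c["intrinsics"],c["dist"],c["eye"],c["rotation"])
E
```

```text
pics
{'t': 0.0, 'q': array([ 1.16047132e+00,  5.28463003e-01,  1.43392542e+00,  7.28948567e-06,
        1.18142081e+00, -1.78520493e-01]), 'qd': array([-0.00118739, -0.00028658,  0.00020223,  0.00046262,  0.00027096,
       -0.00061803]), 'tau': array([-1.63521076e-03, -4.42355025e+01, -1.78025508e+01, -2.45041338e-04,
        8.35453364e-03,  2.66852290e-06]), 'tcp_pos': array([0.14327512, 0.60761969, 0.23832821]), 'tool_rot': array([ 1.15644246e-01,  9.93290079e-01, -1.05962470e-03, -3.24838057e-04]), 'force': array([-0.53328813, -0.28862108, -0.66060236]), 'ft_torque': array([ 0.02437406, -0.00753123,  0.00418157]), 'gripper_force': 0.0, 'finger_gap': 1.0031338426368055}
top [[486.59154354   0.         323.79117317]
 [  0.         486.59154354 205.76017628]
 [  0.           0.           1.        ]] [0.05160602 0.         0.         0.         0.        ] [0.43841998 0.07089197 0.98302379] [-0.69796942  0.71098696 -0.07268556  0.04531046]
side [[477.24670669   0.         317.96102126]
 [  0.         477.24670669 203.50408524]
 [  0.           0.           1.        ]] [-0.14131333  0.          0.          0.          0.        ] [ 0.44856145 -0.63594874  0.59854829] [ 0.88871664 -0.10182384  0.03871779 -0.44532637]
```

View pics/top0.png

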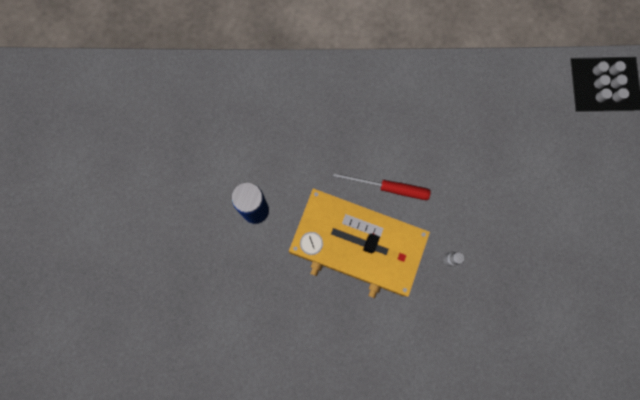

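View pics/side0.png

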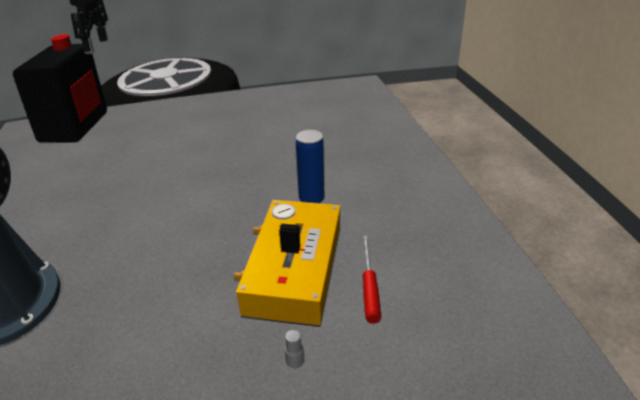

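The top view shows the box, with its top corners near (314,190), (429,232), (409,295) and (290,250). The lever is at (371,243), the red square at (402,257), and the strip with ticks runs (345–382, 218–232). The can is at (248,200), the socket at (456,258) and the screwdriver at (381–430,188). The side view agrees.

```bash
cat > h.py <<'E'
import numpy as np,cv2
from scipy.spatial.transform import Rotation as R
from station import readout,cams
def at(c,px,z):
    p=cv2.undistortPoints(np.array(px,float).reshape(-1,1,2),c["intrinsics"],np.array(c["dist"])).reshape(-1,2)
    d=R.from_quat(c["rotation"]).apply(np.c_[p,np.ones(len(p))]); e=np.array(c["eye"])
    return e+d*((z-e[2])/d[:,2])[:,None]
def px(c,P):
    r=R.from_quat(c["rotation"]).inv(); v=r.apply(np.array(P,float).reshape(-1,3)-c["eye"])
    return cv2.projectPoints(v,np.zeros(3),np.zeros(3),c["intrinsics"],np.array(c["dist"]))[0].reshape(-1,2)
E
python3 - <<'E'
from h import *
c=cams.snapshot("top");im=c["pixels"]
h=cv2.cvtColor(im,cv2.COLOR_RGB2HSV)
print("corners",at(c,[[314,190],[429,232],[409,295],[290,250]],.06).round(4))
red=((h[...,0]<6)|(h[...,0]>172))&(h[...,1]>150)&(h[...,2]>60)
n,l,s,ce=cv2.connectedComponentsWithStats(red.astype(np.uint8))
for i in range(1,n): print(s[i],ce[i],at(c,[ce[i]],.06).round(4))
print("can top",at(c,[[248,194]],.15),"socket",at(c,[[458,258]],.06),"gauge",at(c,[[311.5,243.5]],.0635),"lever top",at(c,[[372,240]],.115))
cv2.imwrite("pics/top1.png",cv2.resize(im[180:300,285:435],None,fx=5,fy=5,interpolation=cv2.INTER_CUBIC)[:,:,::-1])
E
```

```text
corners [[ 0.625   0.0516  0.06  ]
 [ 0.5397 -0.1675  0.06  ]
 [ 0.4219 -0.1227  0.06  ]
 [ 0.51    0.0991  0.06  ]]
[381 180  49  20 525] [405.5752381 189.6952381] [[ 0.6231 -0.1266  0.06  ]]
[399 254   6   7  29] [401.44827586 256.79310345] [[ 0.4933 -0.1121  0.06  ]]
can top [[0.60134059 0.16789961 0.15      ]] socket [[ 0.4891724  -0.21989653  0.06      ]] gauge [[0.52124436 0.05827783 0.0635    ]] lever top [[ 0.52094025 -0.04965221  0.115     ]]
```

View pics/top1.png

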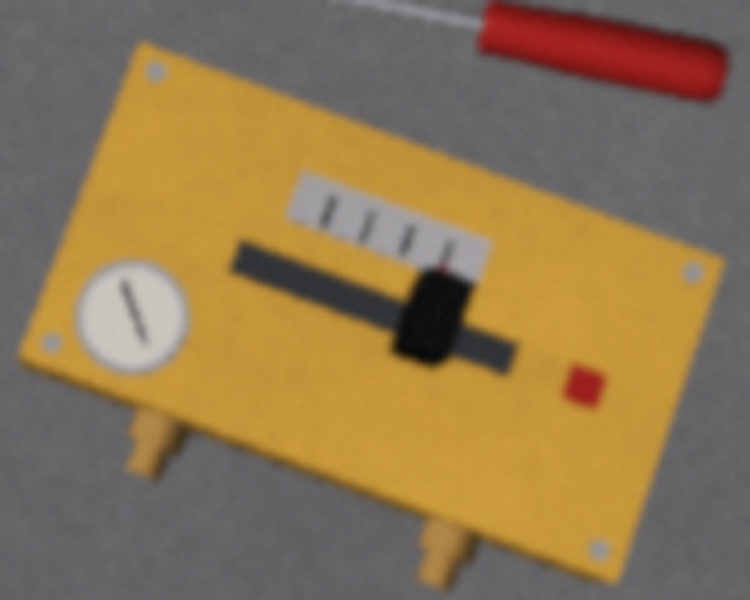

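The crop (5x, offset 285,180) shows box top corners at (140,42), (724,261), (618,580) and (20,356). The ticks are at (331,211), (369,226), (407,240) and (448,252), and the red pointer is at (443,266), close to the first click.

```bash
cat >> h.py <<'E'
def fit(A,B):
    a,b=A.mean(0),B.mean(0);U,_,V=np.linalg.svd((A-a).T@(B-b));Rm=(U@V).T
    return Rm,b-Rm@a
E
python3 - <<'E'
from h import *
c=cams.snapshot("top")
f=lambda L:[[x/5+285-.4,y/5+180-.4] for x,y in L]
W=at(c,f([[140,42],[724,261],[618,580],[20,356]]),.06)[:,:2]
M=np.array([[.065,.12],[.065,-.12],[-.065,-.12],[-.065,.12]])
Rm,t=fit(M,W);print("yaw",np.degrees(np.arctan2(Rm[1,0],Rm[0,0])),"origin",t,"res",((M@Rm.T+t-W)*1e3).round(1))
b=lambda L,z:((at(c,f(L),z)[:,:2]-t)@Rm*1e3).round(1)
print("ticks",b([[448,252],[407,240],[369,226],[331,211]],.061))
print("ptr",b([[443,266]],.062),"red",b([[584,387]],.06),"slot ends",b([[238,256],[509,358]],.06))
print("gauge",b([[132,317]],.0635),"levtop",b([[442,308]],.115))
E
```

```text
yaw -21.617329455617643 origin [ 0.52461153 -0.03338473] res [[ 0.2 -0. ]
 [ 0.8 -0.6]
 [-0.8  0.2]
 [-0.2  0.4]]
ticks [[ 29.7 -19.1]
 [ 28.5  -2.9]
 [ 28.4  12.6]
 [ 28.7  28.2]]
ptr [[ 23.8 -19. ]] red [[ -0.5 -84.8]] slot ends [[  0.   55.6]
 [ -0.2 -54.4]]
gauge [[-36.3  85.2]] levtop [[  1.2 -18.9]]
```

Emit:
send_rows:
  commands: "0 0 0 0 1;0 0 0 0 1;0 0 0 0 0.08;0 -1 -0.735 0 0;0 -1 -0.735 0 0;0 -1 -0.735 0 0;0 -1 -0.735 0 0;0 -1 -0.735 0 0;0 -1 -0.735 0 0;0 -1 -0.735 0 0;0 -1 -0.735 0 0;0 -1 -0.735 0 0;0 -1 -0.735 0 0;0 -1 -0.735 0 0;0 -1 -0.735 0 0;0 -1 -0.735 0 0;0 -1 -0.735 0 0;0 -1 -0.735 0 0;0 -1 -0.735 0 0;0 -1 -0.735 0 0"

```text
t: 1.87
tcp_pos: [0.3682, 0.2497, 0.2394]
tool_rot: [0.186, 0.982, 0.0, 0.0]
force: [0.5, -0.3, -0.9]
finger_gap: 0.001
gripper_force: 0.0
```

Emit:
send_rows:
  commands: "0 -1 -0.735 0 0;0 -1 -0.735 0 0;0 -1 -0.735 0 0;0 -1 -0.735 0 0;0 -1 -0.735 0 0;0 -1 -0.735 0 0;0 -1 -0.735 0 0;0 -1 -0.735 0 0;0 -1 -0.735 0 0;0 -1 -0.735 0 0;0 -1 -0.735 0 0;0 -1 -0.735 0 0;0 -0.5 -0.367 0 0;0 0 0 0 0;0 0 0 0 0;0 0 0 0 0"

```text
t: 3.2
tcp_pos: [0.5312, -0.0109, 0.239]
tool_rot: [0.187, 0.982, 0.0, -0.001]
force: [-0.1, 0.4, -0.1]
finger_gap: 0.003
gripper_force: 0.0
```

```bash
cat >> h.py <<'E'
T=np.array([0.5246,-0.0334]);YAW=np.radians(-21.6);RB=R.from_euler("z",YAW).as_matrix()[:2,:2]
def st():
    s=readout.sense();p=s["tcp_pos"];m=R.from_quat(s["tool_rot"]).as_matrix()
    print("t %.2f"%s["t"],"box xy mm",((p[:2]-T)@RB*1e3).round(1),"z",p[2].round(4),"tooly yaw",np.degrees(np.arctan2(m[1,1],m[0,1])).round(2),"z",m[:,2].round(3),"F box",(s["force"][:2]@RB).round(1),s["force"][2].round(1),"gap",round(s["finger_gap"],3))
    return s
E
python3 - <<'E'
from h import *
st()
c=cams.snapshot("wrist");cv2.imwrite("pics/w0.png",c["pixels"][:,:,::-1])
L=[[0,-.045+v,.06] for v in (0,.086)]
for y in(-.0191,-.003,.013,.029):L.append([.029,y,.061])
L+=[[0,-.085,.06]]
P=[np.r_[RB@np.array(p[:2])+T,p[2]] for p in L];print(px(c,P).round(0))
E
```

```text
t 3.20 box xy mm [-2.1 23.3] z 0.239 tooly yaw 68.46 z [-0.002  0.001 -1.   ] F box [-0.3  0.4] -0.1 gap 0.003
[[250. 184.]
 [341. 184.]
 [279. 213.]
 [295. 213.]
 [312. 213.]
 [328. 213.]
 [209. 184.]]
```

View pics/w0.png

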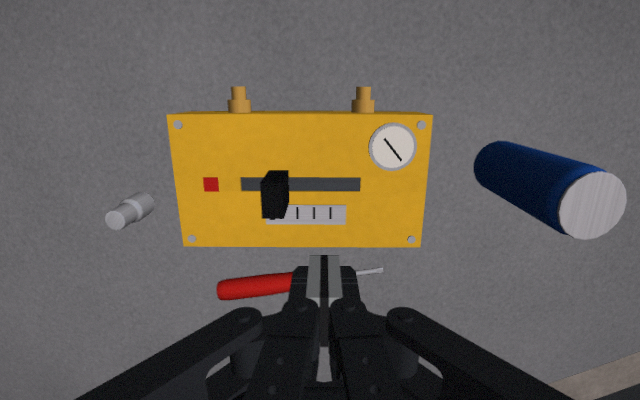

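The wrist view shows the lever near (275,190), the slot from 241 to 360 px, the red square at 211, and ticks at 298, 314 and 330. Scaled by the slot length, that puts clicks 2–4 at box y of about −2.4, 12.9 and 28.3 mm, which agrees with the top view. Click 3 is therefore at lever value ≈ 58 mm. Next I lower the closed fingers on the +y side.

Emit:
send_rows:
  commands: "0 -0.1 0 0.8 0;0 0 0 0.8 0;0 0 0 0.8 0;0 0 0 0.8 0;0 0 0 0.8 0;0 0 0 0.8 0;0 0 0 0.8 0;0 0 0 0.8 0;0 0 0 0.6 0;0 0 0 0.3 0;0 0 0 0 0;0 0 0 0 0"

```text
t: 4.25
tcp_pos: [0.5341, -0.0122, 0.0935]
tool_rot: [0.187, 0.982, 0.0, -0.0]
force: [0.3, 0.2, 0.3]
finger_gap: 0.003
gripper_force: 0.0
```

```bash
python3 -c "
from h import *
st()"
```

```text
t 4.25 box xy mm [ 1.  23.3] z 0.0935 tooly yaw 68.46 z [-0.  0. -1.] F box [0.3 0.3] 0.3 gap 0.003
```

Emit:
send_rows:
  commands: "0 0 -0.125 0 0;0 0 -0.125 0 0;0 0 -0.125 0 0;0 0 -0.125 0 0;0 0 -0.125 0 0;0 0 -0.125 0 0;0 0 -0.125 0 0;0 0 -0.125 0 0;0 0 -0.1 0 0;0 0 -0.1 0 0;0 0 0 0 0"

```text
t: 5.17
tcp_pos: [0.5257, -0.0347, 0.0934]
tool_rot: [0.188, 0.982, 0.001, 0.0]
force: [0.0, 2.5, -0.1]
finger_gap: -0.002
gripper_force: 1.5
```

Emit:
send_rows:
  commands: "0 0 -0.1 0 0;0 0 -0.1 0 0;0 0 -0.1 0 0;0 0 -0.1 0 0;0 0 -0.1 0 0;0 0 -0.1 0 0;0 0 -0.1 0 0;0 0 0 0 0"

```text
t: 5.83
tcp_pos: [0.5202, -0.0487, 0.0933]
tool_rot: [0.188, 0.982, -0.0, -0.0]
force: [-0.6, 0.1, -0.3]
finger_gap: 0.005
gripper_force: 0.0
```

```bash
python3 -c "
from h import *
st()"
```

```text
t 5.83 box xy mm [  1.5 -15.8] z 0.0933 tooly yaw 68.37 z [-0. -0. -1.] F box [-0.6 -0.1] -0.3 gap 0.005
```

Emit:
send_rows:
  commands: "0 0 -0.05 0 0;0 0 -0.05 0 0;0 0 -0.05 0 0;0 0 -0.05 0 0;0 0 0 0 0"

```text
t: 6.25
tcp_pos: [0.5188, -0.052, 0.0933]
tool_rot: [0.187, 0.982, -0.0, -0.0]
force: [1.0, -0.3, 0.5]
finger_gap: -0.003
gripper_force: 0.0
```

Emit:
send_rows:
  commands: "0 0 -0.05 0 0;0 0 -0.05 0 0;0 0 0 0 0;0 0 0 0 0"

```text
t: 6.58
tcp_pos: [0.5181, -0.0539, 0.0933]
tool_rot: [0.187, 0.982, -0.0, -0.0]
force: [-0.3, -0.0, -0.5]
finger_gap: -0.003
gripper_force: 0.0
```

```bash
python3 -c "
from h import *
st()"
```

```text
t 6.58 box xy mm [  1.5 -21.4] z 0.0933 tooly yaw 68.4 z [-0. -0. -1.] F box [-0.3 -0.2] -0.5 gap -0.003
```

Emit:
send_rows:
  commands: "0 0 -0.05 0 0;0 0 -0.05 0 0;0 0 0 0 0;0 0 0 0 0"

```text
t: 6.92
tcp_pos: [0.5181, -0.0542, 0.0934]
tool_rot: [0.188, 0.982, 0.001, 0.001]
force: [2.6, 7.1, -0.1]
finger_gap: 0.004
gripper_force: 3.7
```

Emit:
send_rows:
  commands: "0 0 -0.05 0 0;0 0 -0.05 0 0;0 0 0 0 0;0 0 0 0 0"

```text
t: 7.25
tcp_pos: [0.518, -0.0543, 0.0934]
tool_rot: [0.189, 0.982, 0.003, 0.001]
force: [5.2, 14.1, -1.5]
finger_gap: 0.003
gripper_force: 7.4
```

```bash
python3 -c "
from h import *
st()"
```

```text
t 7.25 box xy mm [  1.5 -21.9] z 0.0934 tooly yaw 68.24 z [ 0.003  0.005 -1.   ] F box [-0.3 15. ] -1.5 gap 0.003
```

Emit:
send_rows:
  commands: "0 0 0.2 0 0;0 0 0.2 0 0;0 0 0 0 0;0 0 0 -0.65 0;0 0 0 -0.65 0;0 0 0 -0.65 0;0 0 0 -0.65 0;0 0 0 0 0;0 0 -0.73 0 0;0 0 -0.73 0 0;0 0 -0.73 0 0;0 0 -0.73 0 0;0 0 0 0 0;0 0 0 0 0"

```text
t: 8.42
tcp_pos: [0.4976, -0.1049, 0.1448]
tool_rot: [0.188, 0.982, 0.0, -0.0]
force: [-0.4, -0.1, -0.4]
finger_gap: 0.0
gripper_force: 0.0
```

```bash
python3 -c "
from h import *
st()
c=cams.snapshot('wrist');cv2.imwrite('pics/w1.png',c['pixels'][:,:,::-1])"
```

```text
t 8.42 box xy mm [  1.2 -76.4] z 0.1448 tooly yaw 68.29 z [-0.001  0.    -1.   ] F box [-0.4 -0.2] -0.4 gap 0.0
```

View pics/w1.png

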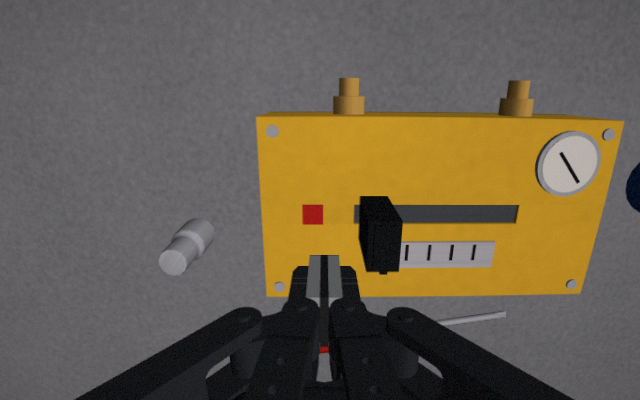

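The lever now stands at home, at (380,232), with its foot by the slot's left end (354). The ticks are at 407, 429, 452 and 474 px, and the slot runs 354–518. I'll measure the ticks at subpixel level while I'm here.

Run:
```python
from h import *
c=cams.snapshot("wrist");g=cv2.cvtColor(c["pixels"],cv2.COLOR_RGB2GRAY).astype(float);im=c["pixels"]
p=g[246:259,400:484].mean(0);w=np.clip(np.median(p)-10-p,0,None)
n,l=cv2.connectedComponents((w>0).astype(np.uint8)[None]);tk=[(np.arange(84)[l[0]==i]*w[l[0]==i]).sum()/w[l[0]==i].sum()+400 for i in range(1,n)];print(np.round(tk,1))
h=cv2.cvtColor(im,cv2.COLOR_RGB2HSV)
r=((h[...,0]<6)|(h[...,0]>172))&(h[...,1]>150);r[:195]=0;r[235:]=0;ys,xs=np.nonzero(r);print("red",xs.mean(),ys.mean())
row=im[208:219,500:535,0].mean(0);e=np.argmax(np.diff(row))+500.5;print("slot end",e)
b=lambda L,z:((at(c,L,z)[:,:2]-T)@RB*1e3).round(1)
print("ticks",b([[x,252] for x in tk],.061),"red",b([[xs.mean(),ys.mean()]],.06),"slotend",b([[e,214]],.06))
```

```text
[405.3 427.8 450.1 472.1]
red 313.264631043257 214.15267175572518
slot end 516.5
ticks [[ 28.6 -17.1]
 [ 28.7  -1. ]
 [ 28.9  15.1]
 [ 29.   31.1]] red [[  0.4 -82. ]] slotend [[ 0.7 59.3]]
```

Emit:
send_rows:
  commands: "0 0 0 0.65 0;0 0 0 0.65 0;0 0 0 0.65 0;0 0 0 0.65 0;0 0 0 0 0"

```text
t: 8.93
tcp_pos: [0.4969, -0.103, 0.0913]
tool_rot: [0.187, 0.982, 0.001, -0.002]
force: [-0.8, -0.8, -0.0]
finger_gap: -0.004
gripper_force: 0.0
```

Emit:
send_rows:
  commands: "0 0 0.1 0 0;0 0 0.1 0 0;0 0 0.1 0 0;0 0 0.05 0 0;0 0 0.05 0 0;0 0 0.05 0 0;0 0 0.05 0 0;0 0 0.05 0 0;0 0 0.05 0 0;0 0 0.05 0 0;0 0 0.05 0 0;0 0 0.05 0 0;0 0 0.05 0 0;0 0 0.05 0 0;0 0 0.05 0 0;0 0 0.05 0 0;0 0 0.05 0 0;0 0 0 0 0"

```text
t: 10.43
tcp_pos: [0.5052, -0.0867, 0.0934]
tool_rot: [0.187, 0.982, -0.001, -0.0]
force: [-1.5, -6.3, 1.0]
finger_gap: -0.002
gripper_force: 3.0
```

```bash
python3 -c "
from h import *
st()"
```

```text
t 10.43 box xy mm [  1.5 -56.7] z 0.0934 tooly yaw 68.47 z [-0.001 -0.002 -1.   ] F box [ 0.9 -6.5] 1.0 gap -0.002
```

Emit:
send_rows:
  commands: "0 0 0.05 0 0;0 0 0.05 0 0;0 0 0.05 0 0;0 0 0.05 0 0;0 0 0 0 0"

```text
t: 10.85
tcp_pos: [0.5067, -0.0827, 0.0933]
tool_rot: [0.187, 0.982, -0.0, -0.0]
force: [-2.0, -3.6, 0.5]
finger_gap: 0.0
gripper_force: 1.9
```

Emit:
send_rows:
  commands: "0 0 0.05 0 0;0 0 0.05 0 0;0 0 0.05 0 0;0 0 0 0 0"

```text
t: 11.18
tcp_pos: [0.5081, -0.0785, 0.0932]
tool_rot: [0.187, 0.982, 0.0, -0.0]
force: [0.1, 0.2, -0.2]
finger_gap: 0.002
gripper_force: 0.0
```

```bash
python3 -c "
from h import *
st()"
```

```text
t 11.18 box xy mm [  1.3 -48. ] z 0.0932 tooly yaw 68.39 z [ 0.     0.001 -1.   ] F box [-0.   0.3] -0.2 gap 0.002
```

Click 1 went in: the force faded and then dropped to zero around y −50, as predicted. Now on to click 2 (ridge expected at about −35).

Emit:
send_rows:
  commands: "0 0 0.05 0 0;0 0 0.05 0 0;0 0 0.05 0 0;0 0 0.05 0 0;0 0 0.05 0 0;0 0 0.05 0 0;0 0 0.05 0 0;0 0 0 0 0"

```text
t: 11.85
tcp_pos: [0.5107, -0.0725, 0.0933]
tool_rot: [0.187, 0.982, 0.0, 0.0]
force: [-0.3, 0.3, 0.2]
finger_gap: -0.001
gripper_force: 0.0
```

Emit:
send_rows:
  commands: "0 0 0.05 0 0;0 0 0.05 0 0;0 0 0.05 0 0;0 0 0.05 0 0;0 0 0 0 0"

```text
t: 12.27
tcp_pos: [0.5115, -0.0704, 0.0934]
tool_rot: [0.187, 0.982, -0.001, -0.0]
force: [-3.2, -5.4, 0.6]
finger_gap: -0.003
gripper_force: 3.2
```

Emit:
send_rows:
  commands: "0 0 0.05 0 0;0 0 0.05 0 0;0 0 0 0 0"

```text
t: 12.52
tcp_pos: [0.5125, -0.0679, 0.0933]
tool_rot: [0.187, 0.982, -0.001, -0.0]
force: [-1.6, -3.2, 0.3]
finger_gap: -0.001
gripper_force: 2.1
```

```bash
python3 -c "
from h import *
st()"
```

```text
t 12.52 box xy mm [  1.5 -36.5] z 0.0933 tooly yaw 68.41 z [-0.001 -0.001 -1.   ] F box [-0.3 -3.5] 0.3 gap -0.001
```

Emit:
send_rows:
  commands: "0 0 0.05 0 0;0 0 0.05 0 0;0 0 0 0 0"

```text
t: 12.77
tcp_pos: [0.5138, -0.0648, 0.0933]
tool_rot: [0.188, 0.982, 0.0, 0.0]
force: [0.4, 0.1, 0.0]
finger_gap: -0.005
gripper_force: 0.0
```

```bash
python3 -c "
from h import *
st()"
```

```text
t 12.77 box xy mm [  1.5 -33.1] z 0.0933 tooly yaw 68.37 z [ 0.     0.001 -1.   ] F box [0.4 0.2] 0.0 gap -0.005
```

That was click 2 (ridge near −35). Ridge 3 is expected near −19 and the click 3 contact near −11, so I'll advance to about −22 and then go in small checked steps.

Emit:
send_rows:
  commands: "0 0 0.05 0 0;0 0 0.05 0 0;0 0 0.05 0 0;0 0 0.05 0 0;0 0 0.05 0 0;0 0 0.05 0 0;0 0 0.05 0 0;0 0 0.05 0 0;0 0 0.05 0 0;0 0 0.05 0 0;0 0 0.05 0 0;0 0 0 0 0"

```text
t: 13.77
tcp_pos: [0.5171, -0.0565, 0.0934]
tool_rot: [0.187, 0.982, -0.001, -0.0]
force: [-3.6, -7.1, 1.0]
finger_gap: 0.001
gripper_force: 3.8
```

```bash
python3 -c "
from h import *
st()"
```

```text
t 13.77 box xy mm [  1.5 -24.3] z 0.0934 tooly yaw 68.49 z [-0.001 -0.002 -1.   ] F box [-0.8 -7.9] 1.0 gap 0.001
```

Emit:
send_rows:
  commands: "0 0 0.05 0 0;0 0 0.05 0 0;0 0 0.05 0 0;0 0 0 0 0"

```text
t: 14.1
tcp_pos: [0.5184, -0.0531, 0.0933]
tool_rot: [0.187, 0.982, -0.001, -0.0]
force: [-1.9, -3.5, 0.7]
finger_gap: 0.002
gripper_force: 2.0
```

```bash
python3 -c "
from h import *
st()"
```

```text
t 14.10 box xy mm [  1.5 -20.5] z 0.0933 tooly yaw 68.41 z [-0.001 -0.001 -1.   ] F box [-0.4 -4. ] 0.7 gap 0.002
```

Emit:
send_rows:
  commands: "0 0 0.05 0 0;0 0 0.05 0 0;0 0 0 0 0"

```text
t: 14.35
tcp_pos: [0.5197, -0.0499, 0.0933]
tool_rot: [0.188, 0.982, 0.0, 0.0]
force: [-0.3, 0.2, -0.2]
finger_gap: -0.002
gripper_force: 0.0
```

```bash
python3 -c "
from h import *
st()"
```

```text
t 14.35 box xy mm [  1.5 -17.1] z 0.0933 tooly yaw 68.37 z [ 0.001  0.001 -1.   ] F box [-0.4  0.1] -0.2 gap -0.002
```

Click 3 snapped in and the finger is free. I'll back off, lift and check.

Emit:
send_rows:
  commands: "0 0 -0.3 0 0;0 0 -0.3 0 0;0 0 -0.3 0 0;0 0 0 0 0;0 0 0 -0.7 0;0 0 0 -0.7 0;0 0 0 -0.7 0;0 0 0 -0.7 0;0 0 -1 -0.7 0;0 0 -1 -0.7 0;0 0 -1 -0.7 0;0 0 -0.5 0 0;0 0 0 0 0;0 0 0 0 0"

```text
t: 15.52
tcp_pos: [0.4865, -0.1321, 0.1907]
tool_rot: [0.188, 0.982, 0.0, -0.0]
force: [-0.8, -0.7, 0.0]
finger_gap: -0.002
gripper_force: 0.0
```

```bash
python3 -c "
from h import *
st()
c=cams.snapshot('wrist');cv2.imwrite('pics/w2.png',c['pixels'][:,:,::-1])
c=cams.snapshot('side');cv2.imwrite('pics/s2.png',cv2.resize(c['pixels'][190:380,220:390],None,fx=3,fy=3,interpolation=2)[:,:,::-1])"
```

```text
t 15.52 box xy mm [   1.  -105.8] z 0.1907 tooly yaw 68.29 z [-0.001  0.001 -1.   ] F box [-0.5 -0.9] 0.0 gap -0.002
```

View pics/w2.png

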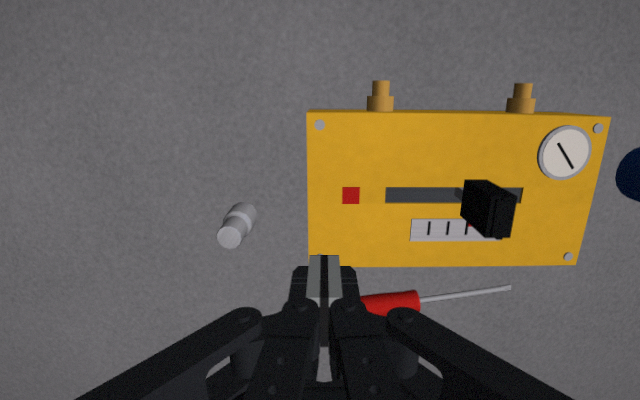

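View pics/s2.png

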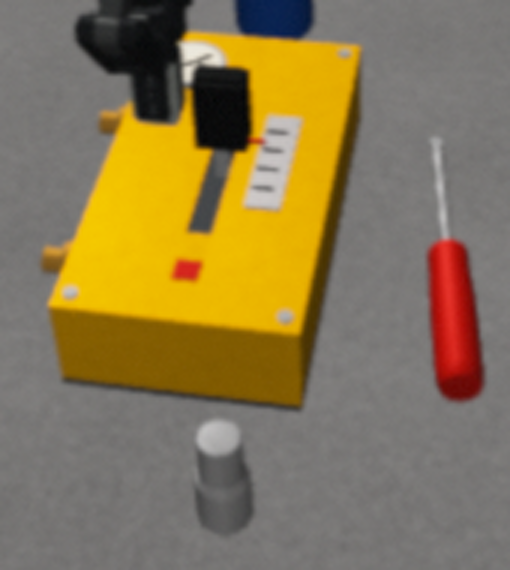

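The wrist view shows ticks 1 and 2 at 430 and 448 px and the red pointer at ≈468, which is where tick 3 should be. In the side view the pointer is closest to the third tick but slightly ambiguous, so I'll measure it in the top view.

Run:
```python
from h import *
b=lambda c,L,z:((at(c,L,z)[:,:2]-T)@RB*1e3).round(1)
for n,lo in(("top",40),("wrist",40)):
    c=cams.snapshot(n);im=c["pixels"].astype(int);r=(im[...,0]-im[...,1]>40)&(im[...,0]-im[...,2]>30)&(im[...,1]<im[...,2]*1.6+10)
    k,l,s,ce=cv2.connectedComponentsWithStats(r.astype(np.uint8))
    for i in range(1,k):
        if s[i][4]<200: print(n,s[i],ce[i].round(1),b(c,[ce[i]],.062))
    if n=="top": cv2.imwrite("pics/top2.png",cv2.resize(c["pixels"][180:300,285:435],None,fx=5,fy=5,interpolation=cv2.INTER_CUBIC)[:,:,::-1])
```

```text
top [398 254   7   7  36] [401.3 257. ] [[ -0.8 -84.3]]
wrist [467 225   3   3   8] [467.9 226.1] [[26.1 16.8]]
```

View pics/top2.png

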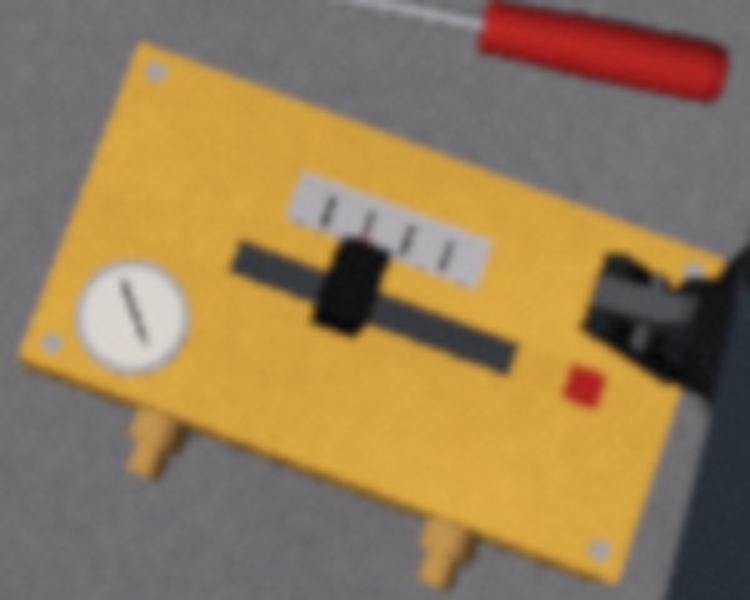

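In the top view the red pointer at (366,238) is in line with the third tick (369,226), and the bystanders haven't moved. The arm is clear, so I'm handing in.

```bash
python3 -c "
from station import sign_off
print(sign_off())"
```

```text
the job is handed in; nothing more can be done
None
```

I pushed the lever home against the stop (about 15 N at contact), then out through three counted clicks; it rests in the third, its pointer in line with the third tick, and the job is handed in at about 16 s with the arm clear and the can, socket and screwdriver not touched.

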